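# Steady the rocking kitchen scale

### The job

The white kitchen scale rocks because the adjustable foot under its front left ear is screwed in too short. Turn the orange wing screw on that ear clockwise, seen from above, until the scale stands level on all four feet; the wing then lies parallel to the scale's front edge. Then let go. Leave the scale where it stands and do not turn the black dial of the hotplate.

Things in the scene. Friction and masses are not known exactly. Their poses are not given: they have to be found in the camera images.
- scale: low white kitchen scale, 1.6 kg, 130 (x) x 170 (y) x 37 mm high, loose on four rubber feet. Origin: centre of its underside, level with the fixed feet's soles; -x is its front (dark display), +y its left, z up. The ear with the screw foot is 55 mm to -x, 105 mm to +y of the origin, its top 28 mm up. It leans to that ear 1.5 to 3 degrees while the foot is short; level when right.
- foot_screw (a joint): turn of the orange wing screw, rad, grows clockwise from above, range 0 to 2.1; each rad lengthens the foot 4 mm. At 1.5 the foot equals the fixed ones: scale level, wing parallel to the scale's front edge (its y). Beyond, it rocks again. Starts at 0.05 to 0.7, so one grasp and a turn of 0.8 to 1.45 rad do it. Friction (0.08 N m) holds it where left.
- wing (a point): middle of the upright orange wing, 42 mm long (own y), 12 mm thick (own x), 36 mm high: it reaches 18 mm above and below this point. Pinch its thickness from above and turn about the vertical through this point. It is about 60 mm over the worktop and hardly rises or sinks while turned (the ear climbs the screw). The scale around it is at most 40 mm high.
- heat_dial (a joint): black round dial (30 mm wide, 14 mm high, white pointer) on a corner of the dark portable hotplate, a fixed bystander 160 x 180 x 57 mm; rad, 0 as found, + clockwise. Not to be turned.

How it is judged:
At the end, for the whole second after the job is handed in: The scale is level to within 0.9 degrees and at rest, its foot screw within 0.25 rad (14 degrees, 1 mm of foot) of 1.5 rad, and the scale stands within 20 mm of where it stood (value of joint foot_screw between 1.25 and 1.75 rad and angle between scale's own z axis and vertical below 0.016 rad and distance of scale from where it was at the start of the episode below 0.02 m and linear speed of scale below 0.01 m/s); the robot touches nothing.
It fails at once if the hotplate's dial is turned by more than 0.2 rad (value of joint heat_dial above 0.2 rad or value of joint heat_dial below -0.2 rad).
It also fails if it takes over 32 s, if anything falls off the work surface, if the arm or the gripper's body presses on something with over 40 N, if the wrist force passes 120 N, or if a joint passes its speed limit or range.

### The arm

A 6-joint arm with a two-finger parallel gripper is mounted at the origin on a cart in front of the work surface, level with it; the furniture and walls round the work are solid. World frame = base frame: x ahead of the robot, y to its left, z up, the work surface at z = 0. Lengths are in m, angles in rad, forces in N, time in s.
With the tool pointing down it reaches from about 0.225 to 0.875 m from the base axis. Payload 3.4 kg.
Tool frame: the origin (TCP) lies at the very end of the fingers, on their centre line; the grasp point (between the pads) lies 19 mm behind it; z points along the fingers, y is the line along which they close (so a half turn about z gives the same grasp; the last joint's range is limited). The gripper opens to 85 mm and grips with 20 to 120 N. Pads are 22 mm wide; open, the fingers measure 114 mm over their backs; the gripper's body (76 mm by 85 mm) begins 54 mm behind the grasp point. The pads swing forward as they close: fully open they stand 13 mm farther back than shut.
Start: joints at [-1.441, 0.276, 1.505, -0, 1.361, -0.121], TCP at [0.143, -0.557, 0.231] pointing down, gripper open.
Joint ranges: [-2.89, 2.89], [-0.75, 2.08], [0.22, 2.7], [-1.18, 4.32], [0.11, 2.71], [-2.7, 2.7]. Speed limits (rad/s): [2.57, 2.57, 3.14, 3.14, 3.14, 3.14].

### API

Orientations are given as a unit quaternion [w, x, y, z].
In Python, from rig import readout, vision, manip gives the robot as it stands.
- The arm moves only by the shell command python3 -m handwheel 'ROWS' [FORCE]. ROWS is JSON, a list of rows, each a list of 3 entries, a list of its own where there are three numbers: the shift along the tool's x, y, z in mm, then the turn, a rotation vector about the tool's x, y, z in units of 6 degrees (1.0 is 6 degrees), then the closure, from -1 (fully open) to 1 (shut), so that 0 is half open. A call has 1 to 20 rows; each row shifts and turns the commanded pose from where the row before left it, along the tool's axes as they then stand; what a row does not reach is not made up. A row lasts 1/8 s, in which the tool goes at most 62.5 mm and 10.7 degrees, less where a joint would pass 70% of its speed; a pose out of reach is approached as far as the arm can. A call is refused whole if a number of a shift passes 62.5 or a number of a turn 1, either way. A call with a gripper value outside its range is refused whole. The fingers move at their own pace and stop on an object; FORCE is the grip in N (left out, the last holds). Time passes only in rows, so rows that do not move let the fingers close. It gives the time, the measured TCP pose, the force, the opening and the grip force at its end, in the units of the state.
- readout.get_state(): the state, without advancing time (a new reading comes with each control period).
- vision.get_image(name): name is "side" or "top" or "wrist"; returns the picture (480x640x3 uint8, blue, green, red); there is no depth.
- vision.camera_params(name): a dict with "intrinsics" (3x3 intrinsics, pixels), "rvec" (rotation vector, rad) and "tvec" (3), from world to camera coordinates, as OpenCV has them; the wrist camera has in their place "hand_eye" (4x4, takes a point from camera to tool coordinates, whose origin is the TCP and whose axes are the flange's). Camera axes: x right, y down, z forward; pixel columns grow to the right and rows downward; lengths in m; the calibration is good to about 2 mm. The wrist camera is an equidistant fisheye: a pixel r from the principal point sees the ray r / f radians off the axis. A picture is of the moment at which its call begins: read the wrist's pose just before it. camera_params takes no time and is no camera call.
- manip.sign_off(): hands the job in; it is judged then, once.
The state is a dict: "clock": time; "qpos": joint angles; "qd": joint speeds; "effort": joint torques, N m; "position": TCP position; "ee_rot": TCP orientation; "contact_force": force on the tool from outside, world axes, zero at the start; "moment": the same for the moment, N m; "width": finger opening in m; "gripper_force": force on a finger pad.
Only numpy, scipy, OpenCV 4.12 (cv2) and the standard library are available. Lean on these libraries where they do the work, as an engineer would, in place of code of your own. Each camera call takes 0.05 s, during which the arm holds its last target. There are 200 camera calls.

## Working session

There is one attempt and no reset: what is moved stays moved. The work goes in short steps, Python scripts to look and compute and a shell command to move; the robot and the scene stay as the last step left them, time stands still between calls to the robot, and variables do not carry over. Pictures are saved under pics/ and viewed, at most 10 in all, crops included, and the job is handed in when it is done.

```bash
mkdir -p pics; ls; cat > h.py <<'E'
import numpy as np, cv2
from rig import readout, vision, manip
from scipy.spatial.transform import Rotation as R
def ray(name,uv):
    p=vision.camera_params(name);K=np.array(p["intrinsics"]);Rm=cv2.Rodrigues(np.array(p["rvec"],float))[0];t=np.array(p["tvec"],float).ravel()
    d=Rm.T@np.linalg.inv(K)@np.array([uv[0],uv[1],1.]);return -Rm.T@t,d/np.linalg.norm(d)
def plane(name,uv,z):
    o,d=ray(name,uv);return o+d*(z-o[2])/d[2]
def tri(a,ua,b,ub):
    o1,d1=ray(a,ua);o2,d2=ray(b,ub)
    s=np.linalg.lstsq(np.c_[d1,-d2],o2-o1,rcond=None)[0];p=o1+s[0]*d1;q=o2+s[1]*d2
    return (p+q)/2,np.linalg.norm(p-q)
def orange(im):
    h=cv2.cvtColor(im,cv2.COLOR_BGR2HSV);return cv2.inRange(h,(4,130,80),(22,255,255))
E
python3 - <<'E'
from h import *
s=readout.get_state();print({k:np.round(v,4) for k,v in s.items()})
for n in("top","side"):
    im=vision.get_image(n);cv2.imwrite(f"pics/{n}0.png",im)
    c,_=cv2.findContours(orange(im),cv2.RETR_EXTERNAL,cv2.CHAIN_APPROX_NONE)
    for k in c:
        if cv2.contourArea(k)>30: print(n,cv2.contourArea(k),cv2.minAreaRect(k),cv2.boundingRect(k))
E
```

```text
pics
{'clock': np.float64(0.0), 'qpos': array([-1.441 ,  0.2766,  1.5062, -0.    ,  1.3606, -0.121 ]), 'qd': array([ 0.0014, -0.0022,  0.0006,  0.0011,  0.0029, -0.001 ]), 'effort': array([ 1.80000e-03, -4.16764e+01, -2.45803e+01, -0.00000e+00,
        1.11000e-02, -0.00000e+00]), 'position': array([ 0.1426, -0.5565,  0.2304]), 'ee_rot': array([-9.000e-04,  9.921e-01,  1.251e-01, -0.000e+00]), 'contact_force': array([-0.3459,  0.48  ,  0.1346]), 'moment': array([ 0.016 , -0.0268,  0.0283]), 'gripper_force': np.float64(0.0), 'width': np.float64(0.0853)}
top 685.5 ((608.1856079101562, 334.1211242675781), (63.9805908203125, 13.608025550842285), 7.666804790496826) (577, 326, 63, 20)
top 87889.0 ((319.5, 384.99993896484375), (187.99996948242188, 638.9998779296875), 90.0) (0, 291, 640, 189)
top 251.5 ((179.0, 246.00001525878906), (15.205260276794434, 22.360679626464844), 26.56505012512207) (169, 234, 19, 22)
top 69.0 ((500.31207275390625, 142.2388458251953), (15.562695503234863, 11.811687469482422), 61.38954162597656) (494, 133, 15, 16)
top 621.5 ((408.52001953125, 132.6400146484375), (28.
[... 286 characters left out ...]
006591797), 42.51044845581055) (486, 96, 22, 17)
top 320.0 ((510.24139404296875, 91.89655303955078), (21.169269561767578, 19.683704376220703), 21.801406860351562) (500, 82, 22, 21)
top 60.0 ((465.0, 4.0), (8.0, 10.0), 90.0) (460, 0, 11, 9)
side 457.0 ((319.65692138671875, 358.6934509277344), (28.706417083740234, 22.38416862487793), 19.98310661315918) (308, 344, 27, 27)
side 10426.5 ((581.9999389648438, 407.99993896484375), (113.99998474121094, 141.99996948242188), -0.0) (525, 337, 115, 143)
side 590.0 ((634.0606689453125, 254.51235961914062), (45.37852478027344, 29.154756546020508), 67.83365631103516) (612, 228, 28, 50)
side 16908.5 ((420.5, 331.0), (296.0, 101.0), 90.0) (370, 183, 102, 297)
```

View pics/top0.png

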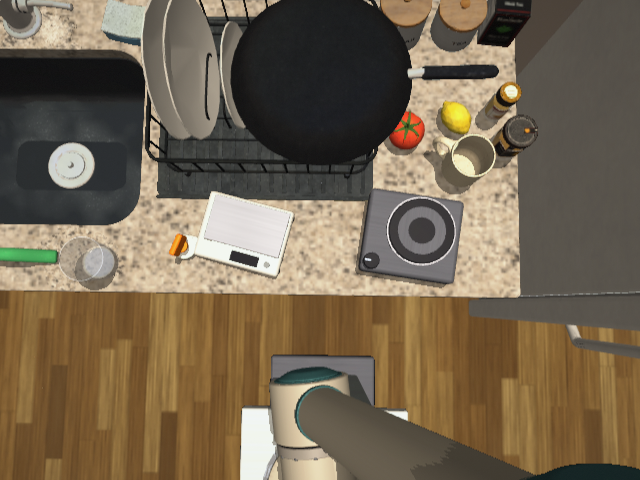

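View pics/side0.png

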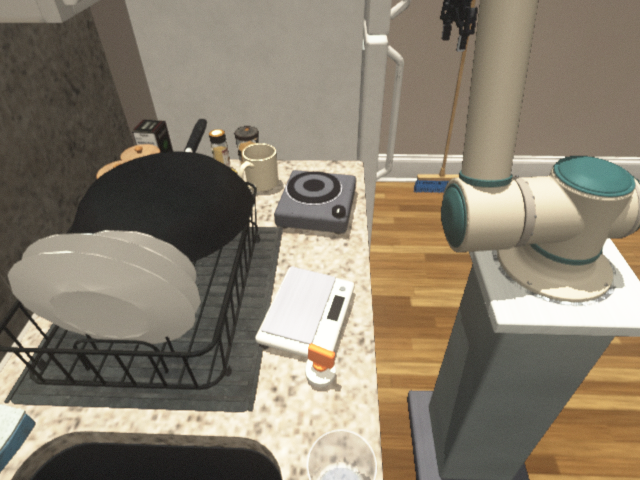

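The top view shows the wing at about (179,245), the scale at (200–294,193–276), and the hotplate at (360–463,190–285). In the side view the wing is at about (321,357). Next I'll measure the wing and the scale's yaw.

```bash
python3 - <<'E'
from h import *
t=cv2.imread("pics/top0.png");s=cv2.imread("pics/side0.png")
a=cv2.resize(t[215:275,155:215],(400,400),interpolation=cv2.INTER_CUBIC);b=cv2.resize(s[335:395,290:350],(400,400),interpolation=cv2.INTER_CUBIC)
cv2.imwrite("pics/c0.png",np.hstack([a,b]))
p,e=tri("top",(179,245),"side",(320.5,356.5));print("wing",p,e)
h=cv2.cvtColor(t,cv2.COLOR_BGR2HSV);m=cv2.inRange(h,(0,0,185),(180,45,255))
m[:185]=0;m[285:]=0;m[:,:190]=0;m[:,305:]=0
m=cv2.morphologyEx(cv2.morphologyEx(m,cv2.MORPH_CLOSE,np.ones((5,5))),cv2.MORPH_OPEN,np.ones((13,13)))
c=max(cv2.findContours(m,0,1)[0],key=cv2.contourArea);r=cv2.minAreaRect(c);print(r)
for q in list(cv2.boxPoints(r))+[r[0]]: print(q,plane("top",q,.035).round(4))
print(ray("top",(320,240)),ray("side",(320,356)))
p=vision.camera_params("wrist");print(p)
E
```

```text
wing [0.45568408 0.27612197 0.05603801] 0.00036349760862654896
((239.6002197265625, 232.21490478515625), (94.20123291015625, 66.87149810791016), 14.40002155303955)
[185.66422 252.88675] [0.4428 0.2684 0.035 ]
[202.2945  188.11613] [0.5689 0.2414 0.035 ]
[293.53622 211.54306] [0.5258 0.0641 0.035 ]
[276.90594 276.31366] [0.4009 0.0931 0.035 ]
(239.6002197265625, 232.21490478515625) [0.4842 0.1666 0.035 ]
(array([0.35227835, 0.01136185, 1.03537039]), array([ 0.11842932,  0.00109291, -0.99296188])) (array([0.43658198, 0.65228644, 0.62221748]), array([ 0.02949033, -0.55403283, -0.83197232]))
{'intrinsics': array([[371.64829954,   0.        , 323.1785166 ],
       [  0.        , 371.64829954, 241.07721571],
       [  0.        ,   0.        ,   1.        ]]), 'hand_eye': array([[-3.56351243e-04, -9.52646840e-01, -3.04078726e-01,
         7.75970461e-02],
       [ 9.99999829e-01, -4.80311690e-04,  3.32861929e-04,
         4.87287254e-04],
       [-4.63152431e-04, -3.04078555e-01,  9.52646848e-01,
        -1.41653071e-01],
       [ 0.00000000e+00,  0.00000000e+00,  0.00000000e+00,
         1.00000000e+00]])}
```

View pics/c0.png

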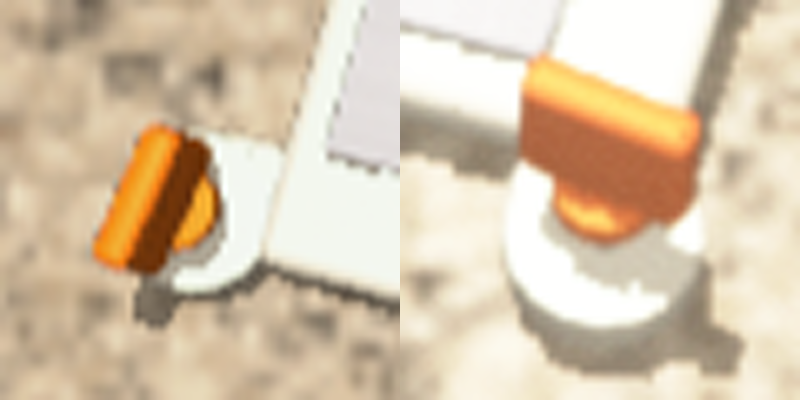

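```bash
python3 - <<'E'
from h import *
a=plane("top",(179.3,234.2),.078);b=plane("top",(171.8,254.3),.078);print("top",a,b,(a+b)/2,np.degrees(np.arctan2(*(a-b)[1::-1])))
a2=plane("side",(290+(535-400)/6.667,335+68/6.667),.078);b2=plane("side",(290+(693-400)/6.667,335+118/6.667),.078);print("side",a2,b2,(a2+b2)/2,np.degrees(np.arctan2(*(a2-b2)[1::-1])))
s=readout.get_state();T=R.from_quat(np.roll(s["ee_rot"],-1));p=s["position"]
g=np.array([.456,.276,.15]);N=24;st=(g-p)*1000/N
for i in range(N):
    print((T*R.from_euler('z',-6*i,degrees=True)).inv().apply(st).round(0).astype(int).tolist(),end=" ")
print(s["clock"])
E
```

```text
top [0.47310176 0.27048071 0.078     ] [0.43589871 0.28265827 0.078     ] [0.45450023 0.27656949 0.078     ] -18.124672667174547
side [0.47101749 0.27185326 0.078     ] [0.43581271 0.28360484 0.078     ] [0.4534151  0.27772905 0.078     ] -18.45933676706042
[21, -30, 3] [24, -28, 3] [27, -25, 3] [30, -22, 3] [32, -19, 3] [34, -16, 3] [35, -12, 3] [36, -8, 3] [37, -5, 3] [37, -1, 3] [37, 3, 3] [36, 7, 3] [35, 11, 3] [34, 14, 3] [32, 18, 3] [30, 21, 3] [28, 24, 3] [25, 27, 3] [22, 30, 3] [19, 32, 3] [16, 34, 3] [12, 35, 3] [8, 36, 3] [5, 37, 3] 0.1
```

```bash
python3 -m handwheel '[[[21,-30,3],[0,0,-1],-1],[[24,-28,3],[0,0,-1],-1],[[27,-25,3],[0,0,-1],-1],[[30,-22,3],[0,0,-1],-1],[[32,-19,3],[0,0,-1],-1],[[34,-16,3],[0,0,-1],-1],[[35,-12,3],[0,0,-1],-1],[[36,-8,3],[0,0,-1],-1],[[37,-5,3],[0,0,-1],-1],[[37,-1,3],[0,0,-1],-1],[[37,3,3],[0,0,-1],-1],[[36,7,3],[0,0,-1],-1]]' 40
python3 -m handwheel '[[[35,11,3],[0,0,-1],-1],[[34,14,3],[0,0,-1],-1],[[32,18,3],[0,0,-1],-1],[[30,21,3],[0,0,-1],-1],[[28,24,3],[0,0,-1],-1],[[25,27,3],[0,0,-1],-1],[[22,30,3],[0,0,-1],-0.5],[[19,32,3],[0,0,-1],-0.2],[[16,34,3],[0,0,-1],-0.2],[[12,35,3],[0,0,-1],-0.2],[[8,36,3],[0,0,-1],-0.2],[[5,37,3],[0,0,-1],-0.2],[[0,0,0],[0,0,-0.5],-0.2],[[0,0,0],[0,0,0],-0.2]]'
python3 - <<'E'
from h import *
s=readout.get_state();T=R.from_quat(np.roll(s["ee_rot"],-1));y=T.apply([0,1,0]);print(s["position"],T.as_matrix().round(4),np.degrees(np.arctan2(y[1],y[0])),s["width"],s["qpos"])
cv2.imwrite("pics/w1.png",vision.get_image("wrist"))
print("to wing, tool mm",T.inv().apply(np.array([.454,.277,.047])-s["position"])*1000)
E
```

```text
clock: 1.6
position: [0.299, -0.1398, 0.195]
ee_rot: [-0.0, 0.728, 0.685, 0.0]
contact_force: [1.2, -0.3, -0.1]
width: 0.0855
gripper_force: 0.0
clock: 3.35
position: [0.4553, 0.2741, 0.1586]
ee_rot: [-0.001, 0.162, 0.987, -0.0]
contact_force: [-0.2, 0.1, -0.7]
width: 0.0514
gripper_force: 0.0
[0.45530164 0.27411736 0.15863448] [[-9.476e-01  3.193e-01 -1.300e-03]
 [ 3.193e-01  9.476e-01 -8.000e-04]
 [ 1.000e-03 -1.100e-03 -1.000e+00]] 71.37821295572984 0.0513522039715915 [ 4.11090131e-01  2.63965604e-01  1.71216076e+00 -1.88251514e-04
  1.16697382e+00 -8.34620027e-01]
to wing, tool mm [  2.04223132   2.44340067 111.63387035]
```

View pics/w1.png

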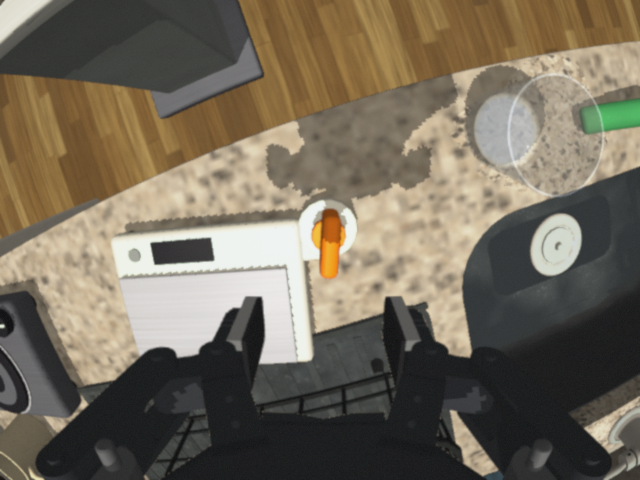

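The wrist view shows the wing's top face centred at about (330,243), aligned with the tool's x axis. The fingers straddle it, and the front edge runs from (113,237) to (300,222). I'll check this with rays.

```bash
cat >> h.py <<'E'
def wray(uv,s):
    p=vision.camera_params("wrist");K=p["intrinsics"];H=p["hand_eye"];d=np.array([uv[0]-K[0,2],uv[1]-K[1,2]])/K[0,0];r=np.hypot(*d)
    v=np.r_[d/r*np.sin(r),np.cos(r)];T=R.from_quat(np.roll(s["ee_rot"],-1))
    return T.apply(H[:3,3])+s["position"],T.apply(H[:3,:3]@v)
def wplane(uv,s,z):
    o,d=wray(uv,s);return o+d*(z-o[2])/d[2]
def head(a,b): return np.degrees(np.arctan2(a[1]-b[1],a[0]-b[0]))
E
python3 - <<'E'
from h import *
s=readout.get_state();im=cv2.imread("pics/w1.png");m=orange(im)[200:290,300:360];ys,xs=np.nonzero(m)
for r in range(200,285,6):
    x=xs[ys==r-200]
    if len(x):print(r,x.min()+300,x.max()+300,end="; ")
a=wplane((331,212),s,.078);b=wplane((329,276),s,.078);print(a,b,(a+b)/2,head(b,a))
print("front",[head(wplane((300,222),s,z),wplane((113,237),s,z)) for z in(.03,.037)])
print("left",[head(wplane((313,360),s,z),wplane((300,225),s,z))+90 for z in(.03,.037)])
T=R.from_quat(np.roll(s["ee_rot"],-1));c=(a+b)/2;c[2]=.047;print("to wing",T.inv().apply(c-s["position"])*1000)
E
```

```text
212 323 336; 218 322 338; 224 315 340; 230 313 344; 236 312 344; 242 314 342; 248 319 338; 254 321 338; 260 320 338; 266 320 337; 272 320 337; 278 327 331; [0.43237543 0.28581338 0.078     ] [0.47235928 0.2712089  0.078     ] [0.45236735 0.27851114 0.078     ] -20.0652087387585
front [np.float64(75.36668559688519), np.float64(75.36668559688519)]
left [np.float64(75.25804399218234), np.float64(75.25804399218231)]
to wing [  4.17459947   3.67033412 111.77834393]
```

```bash
python3 -m handwheel '[[[3,3,30],[0,0,0.2],-0.2],[[0,0,40],[0,0,0],-0.2],[[0,0,25],[0,0,0],-0.2],[[0,0,10],[0,0,0],-0.2],[[0,0,5],[0,0,0],-0.2],[[0,0,0],[0,0,0],0],[[0,0,0],[0,0,0],0.3],[[0,0,0],[0,0,0],0.6],[[0,0,0],[0,0,0],1],[[0,0,0],[0,0,0],1],[[0,0,0],[0,0,0],1],[[0,0,0],[0,0,0],1]]' 40
python3 - <<'E'
from h import *
s=readout.get_state();print(s["position"],s["moment"],s["width"],s["gripper_force"])
a=vision.get_image("wrist");b=vision.get_image("side")[180:420,200:520]
cv2.imwrite("pics/g1.png",np.hstack([cv2.resize(a,(400,300)),cv2.resize(b,(400,300))]))
E
```

```text
clock: 4.9
position: [0.4544, 0.2781, 0.05]
ee_rot: [0.001, 0.172, 0.985, 0.0]
contact_force: [-0.8, 1.2, 6.0]
width: 0.0112
gripper_force: 41.1
[0.45439673 0.27813285 0.04996491] [-0.12188693  0.10141377 -0.0656729 ] 0.011153330044168939 41.14197134971619
```

View pics/g1.png

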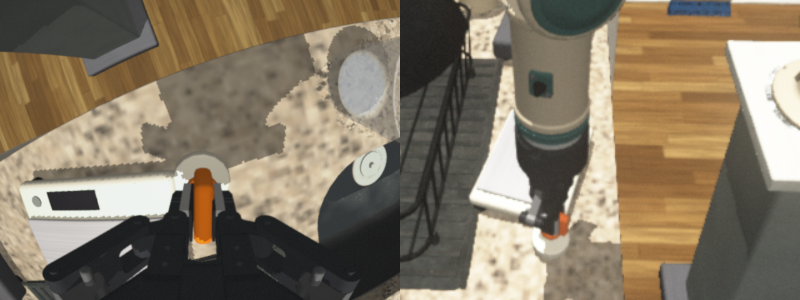

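The wing is held between the pads: opening 11 mm, grip 41 N. Now I'll turn it clockwise (+ about tool z).

```bash
python3 -m handwheel '[[[0,0,0],[0,0,0.5],1],[[0,0,0],[0,0,0.7],1],[[0,0,0],[0,0,0.7],1],[[0,0,0],[0,0,0.7],1],[[0,0,0],[0,0,0.7],1],[[0,0,0],[0,0,0.7],1],[[0,0,0],[0,0,0.7],1],[[0,0,0],[0,0,0.7],1],[[0,0,0],[0,0,0.7],1],[[0,0,0],[0,0,0.7],1],[[0,0,0],[0,0,0],1]]'
python3 -c "
from h import *
s=readout.get_state();print(s['moment'],s['contact_force'])"
```

```text
clock: 6.38
position: [0.456, 0.2787, 0.0499]
ee_rot: [0.001, 0.505, 0.863, 0.002]
contact_force: [4.4, 1.0, 1.7]
width: 0.0117
gripper_force: 39.2
[ 0.65242468 -0.6550648  -0.00784707] [4.37687512 1.03136556 1.70195152]
```

```bash
python3 -m handwheel '[[[0,0,0],[0,0,0.7],1],[[0,0,0],[0,0,0.7],1],[[0,0,0],[0,0,0.7],1],[[0,0,0],[0,0,0.7],1],[[0,0,0],[0,0,0.7],1],[[0,0,0],[0,0,0.7],1],[[0,0,0],[0,0,0.7],1],[[0,0,0],[0,0,0.7],1],[[0,0,0],[0,0,0.7],1],[[0,0,0],[0,0,0.7],1],[[0,0,0],[0,0,0],1],[[0,0,0],[0,0,0],1]]'
python3 - <<'E'
from h import *
s=readout.get_state();print(s['moment'],s['contact_force'],s['qpos'])
x=R.from_quat(np.roll(s["ee_rot"],-1)).apply([1,0,0]);print("wing heading",head(x,[0,0]))
cv2.imwrite("pics/w2.png",vision.get_image("wrist"))
E
```

```text
clock: 7.88
position: [0.4577, 0.2779, 0.0498]
ee_rot: [0.002, 0.78, 0.626, 0.003]
contact_force: [7.2, -1.7, -1.4]
width: 0.0113
gripper_force: 39.0
[ 0.25767765 -1.38141999 -0.06207192] [ 7.17905585 -1.6992764  -1.3884824 ] [ 0.41722189  0.38080278  1.85412028 -0.0029209   0.89945076  0.63755429]
wing heading 77.48001501619694
```

View pics/w2.png

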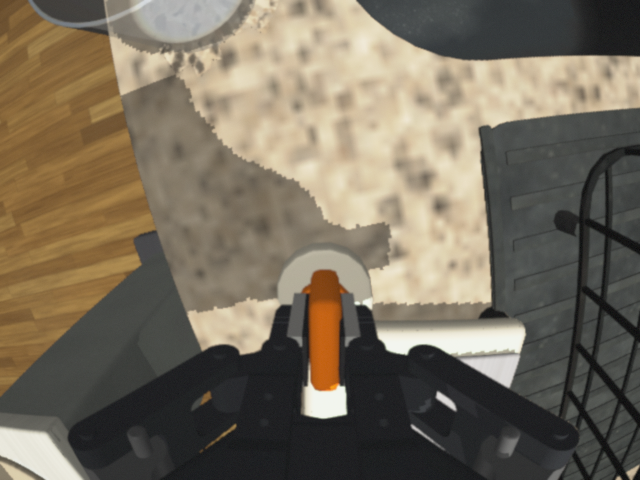

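The wing is now square to the scale's left edge, the white strip at (383–525,325). I'll let go and lift.

```bash
python3 -m handwheel '[[[0,0,0],[0,0,0],0.4],[[0,0,0],[0,0,0],0.1],[[0,0,0],[0,0,0],-0.2],[[0,0,0],[0,0,0],-0.2],[[0,0,0],[0,0,0],-0.2],[[0,0,-15],[0,0,0],-0.2],[[0,0,-30],[0,0,0],-0.2],[[0,0,-40],[0,0,0],-0.2],[[0,0,-40],[0,0,0],-0.2],[[0,0,0],[0,0,0],-0.2],[[0,0,0],[0,0,0],-0.2]]'
python3 - <<'E'
from h import *
import json
s=readout.get_state();print(s["position"],s["contact_force"],s["width"]);print(s["ee_rot"].tolist())
a=vision.get_image("wrist");cv2.imwrite("pics/w3.png",a)
cv2.imwrite("pics/t3.png",vision.get_image("top"));cv2.imwrite("pics/s3.png",vision.get_image("side"))
E
```

```text
clock: 9.3
position: [0.4534, 0.2775, 0.1745]
ee_rot: [0.0, 0.781, 0.625, 0.0]
contact_force: [0.2, 0.1, -0.1]
width: 0.0513
gripper_force: 0.0
[0.45343218 0.27754249 0.17451476] [ 0.17727214  0.12155192 -0.08363001] 0.05126203953275657
[5.591693036255249e-05, 0.7805758720176355, 0.6250610408931475, 7.401339469368926e-06]
```

View pics/w3.png

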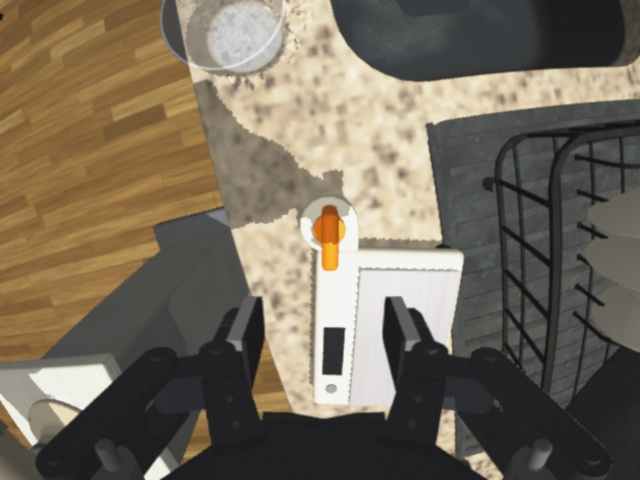

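The wing runs from (331,211) to (330,268) and the scale's front edge from (317,255) to (315,402), so they look parallel. I'll check the angle, the shift and the level numerically.

```bash
python3 - <<'E'
from h import *
s=readout.get_state();im=cv2.imread("pics/w3.png");h=cv2.cvtColor(im,cv2.COLOR_BGR2HSV)
o=orange(im)
W=[]
for r in range(246,268):
    x=np.nonzero(o[r,310:350])[0]
    W.append((x.mean()+310,r))
W=np.array([wplane(u,s,.078)[:2] for u in W]);v=cv2.fitLine(W.astype(np.float32),cv2.DIST_HUBER,0,.01,.01).ravel();print("wing",np.degrees(np.arctan2(v[1],v[0]))%180)
a=wplane((330.5,207),s,.078);b=wplane((330.5,270),s,.078);print(a,b,(a+b)/2,head(a,b))
F=[]
for r in range(275,395,3):
    x=300+np.nonzero((h[r,300:330,1]<40)&(h[r,300:330,2]>185))[0]
    if len(x):F.append(wplane((x.min(),r),s,.033)[:2])
v=cv2.fitLine(np.array(F,np.float32),cv2.DIST_HUBER,0,.002,.01).ravel();print("front",np.degrees(np.arctan2(v[1],v[0]))%180,len(F))
for f in("top0","t3"):
    t=cv2.imread(f"pics/{f}.png");hh=cv2.cvtColor(t,cv2.COLOR_BGR2HSV);m=cv2.inRange(hh,(0,0,100),(180,120,80))
    d=cv2.inRange(hh,(0,0,0),(180,255,60));d[:246]=0;d[272:]=0;d[:,:222]=0;d[:,262:]=0
    c=max(cv2.findContours(d,0,1)[0],key=cv2.contourArea);print(f,cv2.minAreaRect(c))
for f in("side0","s3"):
    t=cv2.imread(f"pics/{f}.png");d=cv2.inRange(cv2.cvtColor(t,cv2.COLOR_BGR2HSV),(0,0,0),(180,255,60));d[:290]=0;d[325:]=0;d[:,:322]=0;d[:,352:]=0
    c=max(cv2.findContours(d,0,1)[0],key=cv2.contourArea);print(f,cv2.minAreaRect(c))
a=cv2.imread("pics/side0.png")[255:405,240:390];b=cv2.imread("pics/s3.png")[255:405,240:390]
cv2.imwrite("pics/cmp.png",cv2.resize(np.hstack([a,b]),(800,400),interpolation=cv2.INTER_CUBIC))
E
```

```text
wing 77.67185
[0.46286418 0.30049041 0.078     ] [0.45343912 0.25730361 0.078     ] [0.45815165 0.27889701 0.078     ] 77.68884385727746
front 75.63766 40
top0 ((243.76605224609375, 258.27984619140625), (26.914918899536133, 9.290915489196777), 16.699243545532227)
t3 ((244.15000915527344, 257.95001220703125), (26.92568016052246, 8.595168113708496), 15.255120277404785)Traceback (most recent call last):
  File "<stdin>", line 21, in <module>
ValueError: max() iterable argument is empty
```

The wing is within 2° of the front edge (about 1.46 rad), the scale moved less than 2 mm, and the gripper is clear. I'm handing in.

```bash
python3 -c "
from rig import manip
print(manip.sign_off())"
```

```text
the job is handed in; nothing more can be done
None
```

I turned the wing screw about 83° clockwise, to roughly 1.46 rad (within 2° of parallel to the front edge), then let go and handed the job in at about 9.5 s; the scale moved less than 2 mm and the dial was never approached, but I inferred level from the screw angle and did not measure the tilt.

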